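# Swap the jam jars round on the display risers

## Robot

A 7-joint arm with a two-finger parallel gripper is mounted at the origin on the work surface. World frame = base frame: x ahead of the robot, y to its left, z up, the work surface at z = 0. Lengths are in m, angles in rad, forces in N, time in s.
With the tool pointing down it reaches from about 0.35 to 0.9 m from the base axis. Payload 8.1 kg.
Tool frame: the origin (TCP) lies midway between the tips of the shut fingers; the grasp point (between the pads) lies 19 mm behind it; z points along the fingers, y is the line along which they close (so a half turn about z gives the same grasp; the last joint's range is limited). The gripper opens to 92 mm and grips with 3 to 60 N. Pads are 19 mm wide; open, the fingers measure 130 mm over their backs; the gripper's body (75 mm by 190 mm) begins 47 mm behind the grasp point.
Start: joints at [-1.29, 0.434, 0.025, 1.573, -0.012, 1.134, -0.075], TCP at [0.234, 0.58, 0.227] pointing down, gripper open.
Joint ranges: [-2.62, 2.62], [-0.44, 2.09], [-1.27, 1.32], [0.08, 2.57], [-1.32, 4.46], [0.12, 2], [-2.74, 2.74]. Speed limits (rad/s): [2.22, 2.22, 3.01, 3.01, 3.14, 3.14, 3.14].

## Interface

Orientations are given as a rotation vector (axis times angle).
In Python, from cell import arm gives the robot as it stands.
- The arm moves only by the tool send_rows, never from a script. Its argument "increments" is a list of rows, each a list of 3 entries, a list of its own where there are three numbers: the finger opening in cm, from 0 to 9.18, then the shift along the tool's x, y, z in cm, then the turn, a rotation vector about the tool's x, y, z in rad. A call has 1 to 5 rows; each row shifts and turns the commanded pose from where the row before left it, along the tool's axes as they then stand; what a row does not reach is not made up. A row lasts 1/10 s, in which the tool goes at most 50 mm and 8.59 degrees, less where a joint would pass 70% of its speed; a pose out of reach is approached as far as the arm can. A call is refused whole if a number of a shift passes 5 or a number of a turn 0.15, either way. A call with a gripper value outside its range is refused whole. The fingers move at their own pace and stop on an object; "force" is the grip in N (left out, the last holds). Time passes only in rows, so rows that do not move let the fingers close. It gives the time, the measured TCP pose, the force, the opening and the grip force at its end, in the units of the state.
- arm.observe(): the state, without advancing time (a new reading comes with each control period).
- arm.get_image(name): name is "side" or "top"; returns the picture (384x512x3 uint8, red, green, blue); there is no depth.
- arm.camera_params(name): a dict with "camera_matrix" (3x3 intrinsics, pixels), "R" (3x3) and "t" (3): a world point X has camera coordinates R X + t. Camera axes: x right, y down, z forward; pixel columns grow to the right and rows downward; lengths in m; the calibration is good to about 2 mm. A picture is of the moment at which its call begins. camera_params takes no time and is no camera call.
- arm.sign_off(): hands the job in; it is judged then, once.
The state is a dict: "clock": time; "joints": joint angles; "dq": joint speeds; "joint_efforts": joint torques, N m; "position": TCP position; "ee_rot": TCP orientation; "force": force on the tool from outside, world axes, zero at the start; "ft_torque": the same for the moment, N m; "width": opening from 0.0 (shut) to 1.0 (fully open); "gripper_force": force on a finger pad.
Only numpy, scipy, OpenCV 4.12 (cv2) and the standard library are available. Lean on these libraries where they do the work, as an engineer would, in place of code of your own. Each camera call takes 0.05 s, during which the arm holds its last target. There are 200 camera calls.

## Task

The three jam jars stand on the wrong display risers. Swap them round so that the shorter a jar, the higher it stands: the tallest jar upright on the lowest riser, the square jar on the middle riser and the short jar on the highest, each centred on its riser; the empty cork mat is there as a free spot on the way. The jars are glass, so set them down without dropping or tipping them, and leave the cup, the card stand and the bun on its plate where they are.

Things in the scene. Friction and masses are not known exactly. Their poses are not given: they have to be found in the camera images.
- jar_tall_center (a point): Loose glass jar of dark red jam with a paper label and a black screw lid, 0.15 to 0.4 kg. The point is at its centre, half-way up, z up along the jar's axis. The tall slim round jar: 48 mm diameter, 80 mm high (lid: top 14 mm, 44 mm diameter).
- jar_square_center (a point): Loose glass jar of dark red jam with a paper label and a black screw lid, 0.15 to 0.4 kg. The point is at its centre, half-way up, z up along the jar's axis. The square jar: 50 x 50 mm, 64 mm high (round lid: top 14 mm, 46 mm diameter). x and y point square to its flat sides.
- jar_short_center (a point): Loose glass jar of dark red jam with a paper label and a black screw lid, 0.15 to 0.4 kg. The point is at its centre, half-way up, z up along the jar's axis. The short wide round jar: 60 mm diameter, 48 mm high (lid: top 14 mm, 56 mm diameter).
- riser_low: Fixed square white-painted wooden display riser, 90 x 90 mm, flat top, 20 mm high: the lowest of the three. Origin at the centre of its underside, on the counter; x and y along its sides, z up. At the start the square jar stands on it.
- riser_mid: Fixed square white-painted wooden display riser, 90 x 90 mm, flat top, 45 mm high: the middle one of the three. Origin at the centre of its underside, on the counter; x and y along its sides, z up. At the start the short jar stands on it.
- riser_high: Fixed square white-painted wooden display riser, 90 x 90 mm, flat top, 70 mm high: the highest of the three. Origin at the centre of its underside, on the counter; x and y along its sides, z up. At the start the tall jar stands on it.
- cork_mat: Fixed round cork mat, 120 mm diameter, 8 mm thick, empty at the start: a free spot to stand a jar on. Origin at the centre of its underside, on the counter.
- cup: Bystander: loose white mug, 80 mm diameter, 70 mm high, handle at +y. Origin at the centre of its underside.
- card_stand: Bystander: loose wooden foot 30 x 70 x 18 mm with a blank upright paper card, 67 mm high in all. Origin at the centre of its underside.
- bun_plate: Bystander: loose white plate, 150 mm diameter, with a brown bun on it, 50 mm high in all. Origin at the centre of its underside.
Things that resemble listed ones, but are neither listed nor needed, are in the scene too. What is shaped like the part that bears jar_square_center but blue is not meant.

How it is judged:
At the end, for the whole second after the job is handed in: The tall jar stands on the lowest riser, the square jar on the middle riser and the short jar on the highest riser; each jar's axis within 15 mm of the riser's centre, its base on the riser's top (height within 6 mm), upright within 0.1 rad and at rest (horizontal distance between jar_tall_center and riser_low below 0.015 m and z of jar_tall_center in the frame of riser_low between 0.054 and 0.066 m and angle between each of jar_tall_center, jar_square_center, jar_short_center's own z axis and vertical below 0.1 rad and linear speed of each of jar_tall, jar_square, jar_short below 0.02 m/s and horizontal distance between jar_square_center and riser_mid below 0.015 m and z of jar_square_center in the frame of riser_mid between 0.071 and 0.083 m and horizontal distance between jar_short_center and riser_high below 0.015 m and z of jar_short_center in the frame of riser_high between 0.088 and 0.1 m); the robot touches nothing.
It fails at once if the cup, the card stand or the bun's plate is pushed more than 30 mm from its place or tipped (distance of any of cup, card_stand, bun_plate from where it was at the start of the episode above 0.03 m or angle between any of cup, card_stand, bun_plate's own z axis and vertical above 0.5 rad).
It fails at once if the tall jar is dropped (falls faster than 0.7 m/s out of the fingers, as from 25 mm up) or tipped more than 35 degrees (angle between jar_tall_center's own z axis and vertical above 0.6 rad or (linear speed of jar_tall above 0.7 m/s and contact force between the fingers and jar_tall below 0.05 N)).
It fails at once if the square jar is dropped (falls faster than 0.7 m/s out of the fingers, as from 25 mm up) or tipped more than 35 degrees (angle between jar_square_center's own z axis and vertical above 0.6 rad or (linear speed of jar_square above 0.7 m/s and contact force between the fingers and jar_square below 0.05 N)).
It fails at once if the short jar is dropped (falls faster than 0.7 m/s out of the fingers, as from 25 mm up) or tipped more than 35 degrees (angle between jar_short_center's own z axis and vertical above 0.6 rad or (linear speed of jar_short above 0.7 m/s and contact force between the fingers and jar_short below 0.05 N)).
It also fails if it takes over 102 s, if anything falls off the work surface, if the arm or the gripper's body presses on something with over 40 N, if the wrist force passes 120 N, or if a joint passes its speed limit or range.

## Working session

There is one attempt and no reset: what is moved stays moved. The work goes in short steps, Python scripts to look and compute and a tool call to move; the robot and the scene stay as the last step left them, time stands still between calls to the robot, and variables do not carry over. Pictures are saved under pics/ and viewed, at most 14 in all, crops included, and the job is handed in when it is done.

Besides the shell and the picture viewer there is one more tool, called after "Call:" as name(argument=value, ...), one argument or row to a line, values as JSON. send_rows: Moves the arm, as the interface text tells. Its arguments: {"type":"object","properties":{"increments":{"type":"array"},"force":{"type":"number"}},"required":["increments"]}

```bash
mkdir -p pics
python3 - <<'E'
from cell import arm
import cv2
s=arm.observe();print({k:s[k] for k in('clock','position','ee_rot','width','force')})
for n in('top','side'):
    cv2.imwrite(f'pics/{n}0.png',arm.get_image(n)[:,:,::-1]);p=arm.camera_params(n);print(n,p)
E
```

```text
{'clock': 0.0, 'position': array([0.23387292, 0.57908215, 0.22594057]), 'ee_rot': array([-5.99173623e-01, -3.08375990e+00,  2.38752361e-03]), 'width': 0.9974676387145496, 'force': array([-0.0607615 ,  0.24747747, -0.83079316])}
top {'camera_matrix': array([[468.12029597,   0.        , 259.80856467],
       [  0.        , 468.12029597, 190.91659465],
       [  0.        ,   0.        ,   1.        ]]), 'R': array([[-0.00175508, -0.99996438, -0.00825625],
       [-0.99868846,  0.00217518, -0.05115295],
       [ 0.05116908,  0.00815565, -0.9986567 ]]), 't': array([-0.00793071,  0.6383541 ,  1.394877  ])}
side {'camera_matrix': array([[353.25899005,   0.        , 254.34761817],
       [  0.        , 353.25899005, 192.61612863],
       [  0.        ,   0.        ,   1.        ]]), 'R': array([[-0.95921413, -0.28213107, -0.01761542],
       [-0.15457335,  0.57566544, -0.80294233],
       [ 0.23667557, -0.76747076, -0.59579637]]), 't': array([0.60334822, 0.19619828, 0.90759638])}
```

View pics/top0.png

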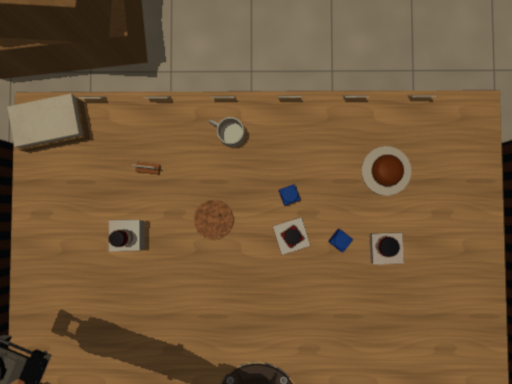

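View pics/side0.png

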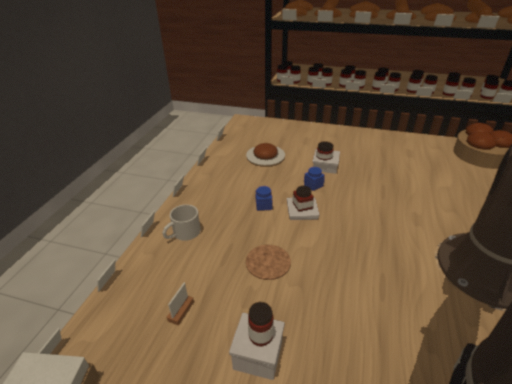

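The top view shows the tall jar on the high riser at (124,236), the square jar on the rotated low riser at (292,236), and the short jar on the mid riser at (388,248). The mat is at (214,220), and the blue decoys are at (290,195) and (341,240). Next I'll measure them by masks.

```bash
cat > h.py <<'E'
import numpy as np,cv2
from cell import arm
def ray(n,uv,z):
    p=arm.camera_params(n);R,t=p['R'],p['t'];c=-R.T@t
    d=R.T@np.linalg.solve(p['camera_matrix'],[uv[0],uv[1],1]);return c+d*(z-c[2])/d[2]
def proj(n,X):
    p=arm.camera_params(n);q=p['camera_matrix']@(p['R']@np.array(X)+p['t']);return q[:2]/q[2]
def blobs(m,amin):
    cs,_=cv2.findContours(m.astype(np.uint8),cv2.RETR_EXTERNAL,cv2.CHAIN_APPROX_NONE)
    return [c for c in cs if cv2.contourArea(c)>=amin]
E
python3 - <<'E'
from h import *
im=arm.get_image('top');hsv=cv2.cvtColor(im,cv2.COLOR_RGB2HSV)
W=(hsv[...,1]<60)&(hsv[...,2]>130); D=hsv[...,2]<60
np.set_printoptions(precision=4,suppress=True)
zs={'high':.07,'low':.02,'mid':.045}
for n,(u,v) in dict(high=(124,236),low=(292,236),mid=(388,248)).items():
    sub=np.zeros_like(W);sl=np.s_[v-30:v+30,u-30:u+30]
    sub[sl]=W[sl]
    c=max(blobs(sub,50),key=cv2.contourArea);q=np.array([ray('top',p[0],zs[n])[:2] for p in c],np.float32)
    r=cv2.minAreaRect(q);print(n,r)
    s2=np.zeros_like(D);s2[sl]=D[sl]
    for b in blobs(s2,20):print('  dark',cv2.boundingRect(b),cv2.contourArea(b),cv2.minEnclosingCircle(b))
M=(hsv[...,0]<14)&(hsv[...,1]>90);s=np.zeros_like(M);s[190:250,185:243]=M[190:250,185:243]
c=max(blobs(s,50),key=cv2.contourArea);(e,r)=cv2.minEnclosingCircle(c);print('mat',e,r,ray('top',e,.008))
for (k,p,z) in [('card',(148,168),.05),('cup',(231,131),.07),('b1',(290,195),.06),('b2',(341,240),.05),('plate',(386,170),.02)]:print(k,ray('top',p,z))
crops=[cv2.resize(im[v-32:v+32,u-32:u+32],(260,260),interpolation=cv2.INTER_NEAREST) for u,v in((124,236),(292,236),(388,248))]
cv2.imwrite('pics/crop.png',np.hstack(crops)[:,:,::-1])
E
```

```text
high ((0.5089144706726074, 0.3834156394004822), (0.08593130111694336, 0.08130589872598648), 0.8398380279541016)
  dark (109, 231, 19, 15) 219.0 ((118.35393524169922, 237.81460571289062), 9.605928421020508)
low ((0.504039466381073, -0.10289131850004196), (0.0861477255821228, 0.08684097230434418), 17.513479232788086)
  dark (284, 229, 17, 16) 187.5 ((292.153076171875, 236.2346954345703), 8.342071533203125)
mid ((0.4677061438560486, -0.38231605291366577), (0.08459911495447159, 0.08646485209465027), 1.4938969612121582)
  dark (379, 237, 20, 20) 281.5 ((388.5, 246.5), 10.12432861328125)
mat (213.22727966308594, 219.31817626953125) 19.41349220275879 [0.553 0.132 0.008]
card [0.7052 0.3209 0.05  ]
cup [0.811  0.0742 0.07  ]
b1 [ 0.624  -0.0976  0.06  ]
b2 [ 0.4925 -0.2465  0.05  ]
plate [ 0.7003 -0.3888  0.02  ]
```

View pics/crop.png

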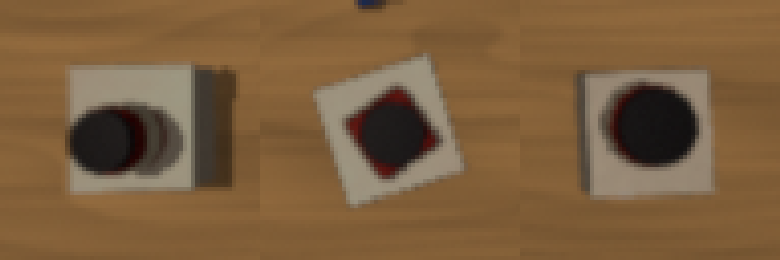

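Run:
```python
from h import *
np.set_printoptions(precision=4,suppress=True)
im=arm.get_image('top');hsv=cv2.cvtColor(im,cv2.COLOR_RGB2HSV)
print('high riser',ray('top',(123.6,234.9),.07))
print('tall',ray('top',(116.1,237.9),.15),'short',ray('top',(389.3,246.4),.093),'sq',ray('top',(291.6,236.5),.084))
# second view: dark-lid centre in side picture, for a check
for n,X in dict(tall=(*ray('top',(116.1,237.9),.15),),short=(*ray('top',(389.3,246.4),.093),),sq=(*ray('top',(291.6,236.5),.084),)).items():print(n,'side px',proj('side',X))
m=(hsv[...,2]<75)|((hsv[...,1]>150)&(hsv[...,0]<8)|(hsv[...,0]>172));s=np.zeros_like(m);s[222:252,276:308]=m[222:252,276:308]
c=max(blobs(s,50),key=cv2.contourArea)
q=np.array([ray('top',p[0],.07)[:2] for p in c],np.float32);print('sq rect',cv2.minAreaRect(q))
side=arm.get_image('side')
cr=[cv2.resize(side[v-24:v+24,u-24:u+24],(260,260),interpolation=cv2.INTER_NEAREST) for u,v in((260,318),(304,194),(325,150))]
cv2.imwrite('pics/crop2.png',np.hstack(cr)[:,:,::-1])
```

```text
high riser [0.509  0.3846 0.07  ]
tall [0.5043 0.3811 0.15  ] short [ 0.4766 -0.3756  0.093 ] sq [ 0.5044 -0.1002  0.084 ]
tall side px [259.5271 311.5334]
short side px [324.9737 145.1589]
sq side px [303.3926 190.2952]
sq rect ((0.50456303358078, -0.1026720255613327), (0.047766901552677155, 0.04799729585647583), 33.48232650756836)
```

View pics/crop2.png

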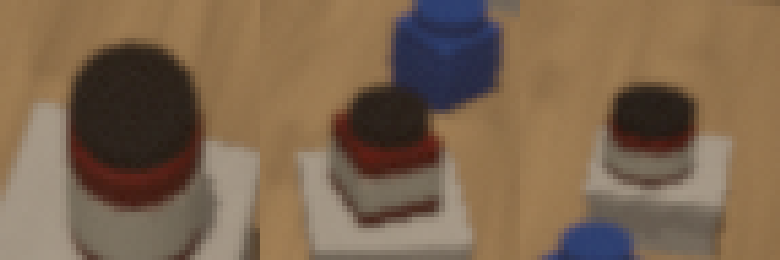

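Call:
send_rows(
  increments=[
    [9.18,[0,0,0],[0,0,-0.13]],
    [9.18,[0,0,0],[0,0,-0.13]],
    [9.18,[0,0,0],[0,0,-0.124]],
    [9.18,[0,0,0],[0,0,0]],
  ],
  force=25,
)

```text
clock: 0.65
position: [0.2342, 0.5794, 0.2266]
ee_rot: [0.003, -3.141, 0.0]
force: [0.1, 0.1, -0.3]
width: 0.999
gripper_force: 0.0
```

The side crops agree with the top-view ray positions to within about 2 px. The tool axes are now aligned, so a tool shift is (-dx, dy, -dz). Moving over the tall jar now.

Call:
send_rows(
  increments=[
    [9.18,[-3.4,-2.5,0],[0,0,0]],
    [9.18,[-3.9,-2.9,0],[0,0,0]],
    [9.18,[-3.9,-2.9,0],[0,0,0]],
    [9.18,[-3.9,-2.9,0],[0,0,0]],
    [9.18,[-3.9,-2.9,0],[0,0,0]],
  ],
)

```text
clock: 1.15
position: [0.4254, 0.4372, 0.2269]
ee_rot: [0.006, 3.141, 0.0]
force: [-0.1, 0.8, -0.0]
width: 0.999
gripper_force: 0.0
```

Call:
send_rows(
  increments=[
    [9.18,[-3.9,-2.9,0],[0,0,0]],
    [9.18,[-3,-2,0],[0,0,0]],
    [9.18,[-1.1,-0.75,0],[0,0,0]],
    [9.18,[0,0,0],[0,0,0]],
    [9.18,[0,0,0],[0,0,0]],
  ],
)

```text
clock: 1.65
position: [0.5027, 0.3833, 0.2266]
ee_rot: [-0.0, -3.14, -0.001]
force: [-0.7, 0.1, -0.4]
width: 0.999
gripper_force: 0.0
```

Call:
send_rows(
  increments=[
    [9.18,[-0.1,0,4],[0,0,0]],
    [9.18,[0,0,4],[0,0,0]],
    [9.18,[0,0,3.2],[0,0,0]],
    [9.18,[0,0,1.7],[0,0,0]],
    [9.18,[0,0,0.3],[0,0,0]],
  ],
)

```text
clock: 2.15
position: [0.5016, 0.3832, 0.0924]
ee_rot: [0.004, -3.137, 0.003]
force: [-0.1, -0.8, -0.4]
width: 1.0
gripper_force: 0.0
```

Call:
send_rows(
  increments=[
    [4,[0,0,0],[0,0,0]],
    [4,[0,0,0],[0,0,0]],
    [4,[0,0,0],[0,0,0]],
    [4,[0,0,0],[0,0,0]],
    [4,[0,0,0],[0,0,0]],
  ],
  force=25,
)

```text
clock: 2.65
position: [0.5054, 0.3823, 0.0954]
ee_rot: [0.0, 3.141, 0.001]
force: [-0.2, -0.0, 0.0]
width: 0.617
gripper_force: 0.0
```

Call:
send_rows(
  increments=[
    [4,[0,0,0],[0,0,0]],
    [4,[0,0,0],[0,0,0]],
    [4,[0,0,0],[0,0,0]],
    [4,[0,0,0],[0,0,0]],
    [4,[0,0,0],[0,0,0]],
  ],
)

```text
clock: 3.15
position: [0.5053, 0.3818, 0.095]
ee_rot: [0.0, 3.141, -0.0]
force: [-1.4, -3.1, 5.3]
width: 0.517
gripper_force: 25.0
```

Call:
send_rows(
  increments=[
    [4,[0,0,-0.5],[0,0,0]],
    [4,[0,0,-1.5],[0,0,0]],
    [4,[0,-1,-1.5],[0,0,0]],
    [4,[-0.5,-2.5,0],[0,0,0]],
    [4,[-0.7,-3.5,0],[0,0,0]],
  ],
)

```text
clock: 3.65
position: [0.5171, 0.3133, 0.1317]
ee_rot: [-0.005, 3.14, 0.004]
force: [0.1, -0.6, -3.1]
width: 0.517
gripper_force: 25.0
```

Call:
send_rows(
  increments=[
    [4,[-0.8,-4,0],[0,0,0]],
    [4,[-0.8,-4,0],[0,0,0]],
    [4,[-0.8,-4,0],[0,0,0]],
    [4,[-0.7,-3.5,0],[0,0,0]],
    [4,[-0.5,-2.5,2],[0,0,0]],
  ],
)

```text
clock: 4.15
position: [0.5558, 0.1287, 0.1132]
ee_rot: [0.005, 3.135, 0.001]
force: [1.9, 1.7, -3.7]
width: 0.52
gripper_force: 25.0
```

Call:
send_rows(
  increments=[
    [4,[0,0,2.5],[0,0,0]],
    [4,[0,0,2],[0,0,0]],
    [4,[0,0,1],[0,0,0]],
    [4,[0,0,0],[0,0,0]],
    [4,[0,0,0],[0,0,0]],
  ],
)

```text
clock: 4.65
position: [0.5537, 0.1322, 0.0558]
ee_rot: [-0.0, 3.14, 0.001]
force: [1.3, -0.3, -2.0]
width: 0.515
gripper_force: 25.0
```

Call:
send_rows(
  increments=[
    [4,[0,0,1],[0,0,0]],
    [4,[0,0,0.7],[0,0,0]],
    [4,[0,0,0.4],[0,0,0]],
    [4,[0,0,0.1],[0,0,0]],
    [4,[0,0,0],[0,0,0]],
  ],
)

```text
clock: 5.15
position: [0.5529, 0.1321, 0.0329]
ee_rot: [0.0, -3.141, 0.0]
force: [-3.3, -0.4, 3.2]
width: 0.519
gripper_force: 25.0
```

Call:
send_rows(
  increments=[
    [9.18,[0,0,0],[0,0,0]],
    [9.18,[0,0,0],[0,0,0]],
    [9.18,[0,0,0],[0,0,0]],
    [9.18,[0,0,0],[0,0,0]],
    [9.18,[0,0,0],[0,0,0]],
  ],
)

```text
clock: 5.65
position: [0.5532, 0.1321, 0.0327]
ee_rot: [-0.0, 3.141, 0.0]
force: [0.1, -0.3, 0.2]
width: 0.907
gripper_force: 0.0
```

Call:
send_rows(
  increments=[
    [9.18,[0,0,-1],[0,0,0]],
    [9.18,[0,0,-3],[0,0,0]],
    [9.18,[0,0,-4.5],[0,0,0]],
    [9.18,[0,0,-4],[0,0,0]],
    [9.18,[0.3,-3,-1.2],[0,0,0]],
  ],
)

```text
clock: 6.15
position: [0.5524, 0.1069, 0.175]
ee_rot: [-0.009, 3.134, 0.007]
force: [0.6, -0.5, -0.3]
width: 0.995
gripper_force: 0.0
```

Call:
send_rows(
  increments=[
    [9.18,[0.8,-4.8,0],[0,0,0]],
    [9.18,[0.8,-4.8,0],[0,0,0]],
    [9.18,[0.8,-4.8,0],[0,0,0]],
    [9.18,[0.8,-4.8,0],[0,0,0]],
    [9.18,[0.8,-4.8,0],[0,0,0]],
  ],
)

```text
clock: 6.65
position: [0.5096, -0.1397, 0.1707]
ee_rot: [-0.0, 3.14, 0.0]
force: [0.7, -0.2, -1.1]
width: 1.0
gripper_force: 0.0
```

Call:
send_rows(
  increments=[
    [9.18,[0.8,-4.8,0],[0,0,0]],
    [9.18,[0.8,-4.8,0],[0,0,0]],
    [9.18,[0.8,-4.8,0],[0,0,0]],
    [9.18,[0.8,-4.8,0],[0,0,0]],
    [9.18,[0,-4,0],[0,0,0]],
  ],
)

```text
clock: 7.15
position: [0.4764, -0.3731, 0.1707]
ee_rot: [0.003, 3.141, -0.001]
force: [0.7, -0.4, -0.8]
width: 1.001
gripper_force: 0.0
```

Call:
send_rows(
  increments=[
    [9.18,[0,-0.2,1],[0,0,0]],
    [9.18,[0,0,4],[0,0,0]],
    [9.18,[0,0,4],[0,0,0]],
    [9.18,[0,0,2],[0,0,0]],
    [9.18,[0,0,0.7],[0,0,0]],
  ],
)

```text
clock: 7.65
position: [0.4771, -0.3702, 0.0507]
ee_rot: [0.001, -3.139, -0.004]
force: [-0.1, -0.7, 0.1]
width: 0.999
gripper_force: 0.0
```

Call:
send_rows(
  increments=[
    [5,[0,0,0],[0,0,0]],
    [5,[0,0,0],[0,0,0]],
    [5,[0,0,0],[0,0,0]],
    [5,[0,0,0],[0,0,0]],
    [5,[0,0,0],[0,0,0]],
  ],
)

```text
clock: 8.15
position: [0.4789, -0.3728, 0.054]
ee_rot: [0.0, 3.14, -0.003]
force: [-0.5, -0.7, 7.0]
width: 0.65
gripper_force: 25.0
```

Call:
send_rows(
  increments=[
    [5,[0,0,0],[0,0,0]],
    [5,[0,0,0],[0,0,0]],
    [5,[0,0,0],[0,0,0]],
  ],
)

```text
clock: 8.45
position: [0.4788, -0.3729, 0.054]
ee_rot: [0.0, 3.14, -0.002]
force: [0.1, -0.1, 7.1]
width: 0.645
gripper_force: 25.0
```

Call:
send_rows(
  increments=[
    [5,[0,0,-0.5],[0,0,0]],
    [5,[0,0,-1.5],[0,0,0]],
    [5,[0,0,-2.5],[0,0,0]],
    [5,[0,0,-2.5],[0,0,0]],
    [5,[0,1.5,-2],[0,0,0]],
  ],
)

```text
clock: 8.95
position: [0.4778, -0.359, 0.1451]
ee_rot: [0.004, 3.141, -0.003]
force: [0.2, -0.2, -1.6]
width: 0.653
gripper_force: 25.0
```

Call:
send_rows(
  increments=[
    [5,[-0.1,2.5,0],[0,0,0]],
    [5,[-0.2,3.5,0],[0,0,0]],
    [5,[-0.2,4.5,0],[0,0,0]],
    [5,[-0.2,4.5,0],[0,0,0]],
    [5,[-0.2,4.5,0],[0,0,0]],
  ],
)

```text
clock: 9.45
position: [0.4869, -0.1601, 0.1437]
ee_rot: [0.0, 3.141, 0.0]
force: [0.5, -0.8, -1.4]
width: 0.649
gripper_force: 25.0
```

Call:
send_rows(
  increments=[
    [5,[-0.2,4.5,0],[0,0,0]],
    [5,[-0.2,4.5,0],[0,0,0]],
    [5,[-0.2,4.5,0],[0,0,0]],
    [5,[-0.2,4.5,0],[0,0,0]],
    [5,[-0.2,4.5,0],[0,0,0]],
  ],
)

```text
clock: 9.95
position: [0.4968, 0.0649, 0.1438]
ee_rot: [-0.0, 3.141, 0.0]
force: [1.5, 0.2, -2.5]
width: 0.645
gripper_force: 25.0
```

Call:
send_rows(
  increments=[
    [5,[-0.2,4.5,0],[0,0,0]],
    [5,[-0.2,4.5,0],[0,0,0]],
    [5,[-0.2,4.5,0],[0,0,0]],
    [5,[-0.2,4.5,0],[0,0,0]],
    [5,[-0.2,4.5,0],[0,0,0]],
  ],
)

```text
clock: 10.45
position: [0.5067, 0.2899, 0.1438]
ee_rot: [-0.0, 3.141, 0.0]
force: [1.0, -0.9, -1.9]
width: 0.646
gripper_force: 25.0
```

Call:
send_rows(
  increments=[
    [5,[-0.2,4,0],[0,0,0]],
    [5,[-0.2,3,0],[0,0,0]],
    [5,[0,1.7,0.5],[0,0,0]],
    [5,[0,0.7,1.5],[0,0,0]],
    [5,[0,0,2],[0,0,0]],
  ],
)

```text
clock: 10.95
position: [0.5112, 0.3821, 0.1023]
ee_rot: [-0.001, 3.141, 0.0]
force: [0.1, -0.8, -2.3]
width: 0.647
gripper_force: 25.0
```

Call:
send_rows(
  increments=[
    [5,[0,0,1],[0,0,0]],
    [5,[0,0,0.5],[0,0,0]],
    [5,[0,0,0.3],[0,0,0]],
    [5,[0,0,0],[0,0,0]],
    [5,[0,0,0],[0,0,0]],
  ],
)

```text
clock: 11.45
position: [0.5116, 0.3821, 0.0854]
ee_rot: [0.0, 3.141, 0.001]
force: [-0.2, -0.0, -2.2]
width: 0.646
gripper_force: 25.0
```

Call:
send_rows(
  increments=[
    [5,[0,0.2,0.3],[0,0,0]],
    [5,[0,0,0.2],[0,0,0]],
    [5,[0,0,0.1],[0,0,0]],
    [5,[0,0,0.05],[0,0,0]],
    [5,[0,0,0],[0,0,0]],
  ],
)

```text
clock: 11.95
position: [0.511, 0.3844, 0.079]
ee_rot: [-0.001, 3.141, 0.001]
force: [-3.5, -0.6, 5.4]
width: 0.649
gripper_force: 25.0
```

Call:
send_rows(
  increments=[
    [9.18,[0,0,0],[0,0,0]],
    [9.18,[0,0,0],[0,0,0]],
    [9.18,[0,0,0],[0,0,0]],
    [9.18,[0,0,0],[0,0,0]],
    [9.18,[0,0,0],[0,0,0]],
  ],
)

```text
clock: 12.45
position: [0.5111, 0.384, 0.0782]
ee_rot: [-0.0, 3.142, -0.0]
force: [0.3, -0.3, 0.3]
width: 0.992
gripper_force: 0.0
```

Call:
send_rows(
  increments=[
    [9.18,[0,0,-1],[0,0,0]],
    [9.18,[0,0,-3],[0,0,0]],
    [9.18,[0,0,-4],[0,0,0]],
    [9.18,[0,-3,-2],[0,0,0]],
    [9.18,[0,-4.8,0],[0,0,0]],
  ],
)

```text
clock: 12.95
position: [0.5122, 0.3099, 0.1824]
ee_rot: [-0.008, 3.136, 0.009]
force: [1.9, -0.2, -0.5]
width: 1.001
gripper_force: 0.0
```

Call:
send_rows(
  increments=[
    [9.18,[0,-4.8,0],[0,0,0]],
    [9.18,[0,-4.8,0],[0,0,0]],
    [9.18,[0,-4.8,0],[0,0,0]],
    [9.18,[0,-4.8,0],[0,0,0]],
    [9.18,[0,-4.8,0],[0,0,0]],
  ],
)

```text
clock: 13.45
position: [0.5111, 0.0642, 0.1792]
ee_rot: [-0.0, 3.14, 0.001]
force: [1.1, -0.6, -1.0]
width: 1.003
gripper_force: 0.0
```

Call:
send_rows(
  increments=[
    [9.18,[0,-4.8,0],[0,0,0]],
    [9.18,[0.3,-4.8,0],[0,0,0]],
    [9.18,[0.3,-4,0],[0,0,0]],
    [9.18,[0,-3.2,0],[0,0,0]],
    [9.18,[0,0,0],[0,0,0]],
  ],
)

```text
clock: 13.95
position: [0.5047, -0.1075, 0.1792]
ee_rot: [0.011, 3.14, -0.003]
force: [0.8, 0.7, 0.4]
width: 1.0
gripper_force: 0.0
```

Call:
send_rows(
  increments=[
    [9.18,[0,0,0],[0,0,-0.146]],
    [9.18,[0,0,0],[0,0,-0.146]],
    [9.18,[0,0,0],[0,0,-0.146]],
    [9.18,[0,0,0],[0,0,-0.146]],
    [9.18,[0,0,0],[0,0,0]],
  ],
)

```text
clock: 14.45
position: [0.5054, -0.1012, 0.1788]
ee_rot: [-0.909, 3.006, 0.0]
force: [-0.9, -0.6, -0.3]
width: 1.0
gripper_force: 0.0
```

Run:
```python
from h import *
from scipy.spatial.transform import Rotation as Ro
s=arm.observe();R=Ro.from_rotvec(s['ee_rot']).as_matrix();print(s['position'],R.round(3)[:,1],s['joints'].round(2) if hasattr(s['joints'],'round') else s['joints'])
print('tool cm',(R.T@(np.array([.5045,-.1015,.035])-s['position'])*100).round(2))
im=arm.get_image('top');cv2.imwrite('pics/top1.png',cv2.resize(im[180:280,90:420],None,fx=2.4,fy=2.4)[:,:,::-1])
```

```text
[ 0.50539303 -0.10121356  0.17880591] [-0.554  0.832 -0.   ] [ 0.07  0.31  0.04  1.9  -0.01  0.93  2.27]
tool cm [ 0.1   0.03 14.38]
```

View pics/top1.png

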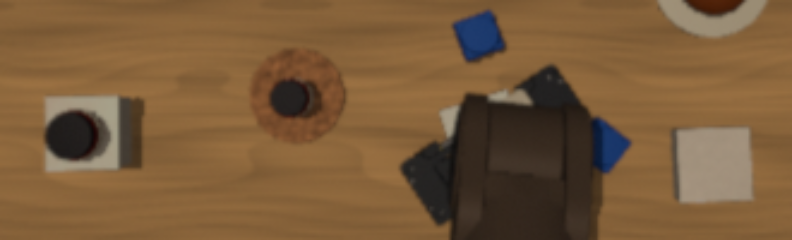

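The picture shows the short jar on the high riser at about (119,236), the tall jar on the mat at about (211,221), and the gripper over the square jar. Descending to it now.

Call:
send_rows(
  increments=[
    [9.18,[0.1,0,3],[0,0,0]],
    [9.18,[0,0,4],[0,0,0]],
    [9.18,[0,0,4],[0,0,0]],
    [9.18,[0,0,2.5],[0,0,0]],
    [9.18,[0,0,0.9],[0,0,0]],
  ],
)

```text
clock: 15.0
position: [0.5028, -0.1019, 0.0321]
ee_rot: [0.898, -3.007, -0.002]
force: [-0.0, -0.1, 0.3]
width: 0.997
gripper_force: 0.0
```

Call:
send_rows(
  increments=[
    [4,[0,0,0],[0,0,0]],
    [4,[0,0,0],[0,0,0]],
    [4,[0,0,0],[0,0,0]],
    [4,[0,0,0],[0,0,0]],
    [4,[0,0,0],[0,0,0]],
  ],
)

```text
clock: 15.5
position: [0.5049, -0.1026, 0.0351]
ee_rot: [-0.904, 3.007, -0.001]
force: [0.2, 0.2, 0.7]
width: 0.616
gripper_force: 0.0
```

Call:
send_rows(
  increments=[
    [4,[0,0,0],[0,0,0]],
    [4,[0,0,0],[0,0,0]],
    [4,[0,0,0],[0,0,0]],
    [4,[0,0,0],[0,0,0]],
    [4,[0,0,0],[0,0,0]],
  ],
)

```text
clock: 16.0
position: [0.5047, -0.1027, 0.0348]
ee_rot: [-0.904, 3.008, -0.001]
force: [-1.6, -0.1, 6.6]
width: 0.541
gripper_force: 25.0
```

Run:
```python
from h import *
im=arm.get_image('top');hsv=cv2.cvtColor(im,cv2.COLOR_RGB2HSV)
W=(hsv[...,1]<60)&(hsv[...,2]>130);s=np.zeros_like(W);sl=np.s_[228:275,360:415];s[sl]=W[sl]
c=max(blobs(s,50),key=cv2.contourArea);r=cv2.minAreaRect(c);print('mid',r,ray('top',r[0],.045))
D=hsv[...,2]<60;s=np.zeros_like(D);sl=np.s_[200:270,90:150];s[sl]=D[sl]
for b in blobs(s,60):
    r=cv2.boundingRect(b);e=cv2.fitEllipse(b);print(r,e,ray('top',e[0],.118))
s=np.zeros_like(D);sl=np.s_[195:245,190:240];s[sl]=D[sl]
for b in blobs(s,60):
    e=cv2.fitEllipse(b);print('tall',cv2.boundingRect(b),e,ray('top',e[0],.088))
```

```text
mid ((387.13104248046875, 248.22760009765625), (29.008678436279297, 29.830787658691406), 86.633544921875) [ 0.46801462 -0.38196845  0.045     ]
(109, 227, 22, 19) ((119.87145233154297, 236.10491943359375), (18.55126953125, 21.04847526550293), 83.75826263427734) [0.50773032 0.38066133 0.118     ]
tall (203, 213, 16, 16) ((210.6388702392578, 220.5000457763672), (14.143844604492188, 15.632974624633789), 89.59664154052734) [0.55041444 0.13073377 0.088     ]
```

Call:
send_rows(
  increments=[
    [4,[0,0,-0.5],[0,0,0]],
    [4,[0,0,-1.5],[0,0,0]],
    [4,[0,0,-2.5],[0,0,0]],
    [4,[0,0,-2.5],[0,0,0.08]],
    [4,[0,0,-2],[0,0,0.126]],
  ],
)

```text
clock: 16.55
position: [0.504, -0.1025, 0.1254]
ee_rot: [0.585, -3.087, -0.001]
force: [-0.7, 0.2, -3.0]
width: 0.545
gripper_force: 25.0
```

Call:
send_rows(
  increments=[
    [4,[0,0,0],[0,0,0.126]],
    [4,[0,0,0],[0,0,0.126]],
    [4,[0,0,0],[0,0,0.126]],
    [4,[0,0,0],[0,0,0]],
    [4,[0,0,0],[0,0,0]],
  ],
)

```text
clock: 17.05
position: [0.504, -0.1023, 0.1241]
ee_rot: [0.006, -3.141, -0.0]
force: [0.5, -0.2, -3.5]
width: 0.543
gripper_force: 25.0
```

Call:
send_rows(
  increments=[
    [4,[0.2,-1.5,0],[0,0,0]],
    [4,[0.4,-3,0],[0,0,0]],
    [4,[0.5,-4,0],[0,0,0]],
    [4,[0.6,-4.5,0],[0,0,0]],
    [4,[0.6,-4.5,0],[0,0,0]],
  ],
)

```text
clock: 17.55
position: [0.4809, -0.2788, 0.1242]
ee_rot: [0.007, -3.142, -0.001]
force: [1.4, -0.2, -3.3]
width: 0.546
gripper_force: 25.0
```

Call:
send_rows(
  increments=[
    [4,[0.6,-4.5,0],[0,0,0]],
    [4,[0.5,-3.5,0],[0,0,0]],
    [4,[0.3,-2,0],[0,0,0]],
    [4,[0,-0.4,1],[0,0,0]],
    [4,[0,0,1.5],[0,0,0]],
  ],
)

```text
clock: 18.05
position: [0.4674, -0.3824, 0.099]
ee_rot: [-0.002, 3.141, -0.001]
force: [0.2, 0.9, -3.9]
width: 0.542
gripper_force: 25.0
```

Call:
send_rows(
  increments=[
    [4,[0,0,1.5],[0,0,0]],
    [4,[0,0,1],[0,0,0]],
    [4,[0,0,0.5],[0,0,0]],
    [4,[0,0,0],[0,0,0]],
    [4,[0,0,0],[0,0,0]],
  ],
)

```text
clock: 18.55
position: [0.4677, -0.3814, 0.0696]
ee_rot: [-0.001, 3.141, -0.0]
force: [-0.5, -1.2, -1.8]
width: 0.544
gripper_force: 25.0
```

Call:
send_rows(
  increments=[
    [4,[0,0,0.4],[0,0,0]],
    [4,[0,0,0.3],[0,0,0]],
    [4,[0,0,0.2],[0,0,0]],
    [4,[0,0,0.1],[0,0,0]],
    [4,[0,0,0],[0,0,0]],
  ],
)

```text
clock: 19.05
position: [0.4673, -0.3814, 0.0598]
ee_rot: [-0.0, 3.141, 0.0]
force: [-2.2, 3.0, 4.4]
width: 0.54
gripper_force: 25.0
```

Call:
send_rows(
  increments=[
    [9.18,[0,0,0],[0,0,0]],
    [9.18,[0,0,0],[0,0,0]],
    [9.18,[0,0,0],[0,0,0]],
    [9.18,[0,0,0],[0,0,0]],
    [9.18,[0,0,0],[0,0,0]],
  ],
)

```text
clock: 19.55
position: [0.4674, -0.3815, 0.0592]
ee_rot: [-0.0, 3.142, -0.0]
force: [-0.0, 0.4, -0.6]
width: 0.93
gripper_force: 0.0
```

Call:
send_rows(
  increments=[
    [9.18,[0,0,-1],[0,0,0]],
    [9.18,[0,0,-3],[0,0,0]],
    [9.18,[0,0,-4],[0,0,0]],
    [9.18,[-0.4,3,-2],[0,0,0]],
    [9.18,[-0.8,4.5,0],[0,0,0]],
  ],
)

```text
clock: 20.05
position: [0.4802, -0.31, 0.1634]
ee_rot: [0.009, 3.136, -0.008]
force: [1.5, 0.8, 0.1]
width: 1.004
gripper_force: 0.0
```

Call:
send_rows(
  increments=[
    [9.18,[-0.8,4.8,0],[0,0,0]],
    [9.18,[-0.8,4.8,0],[0,0,0]],
    [9.18,[-0.8,4.8,0],[0,0,0]],
    [9.18,[-0.8,4.8,0],[0,0,0]],
    [9.18,[-0.8,4.8,0],[0,0,0]],
  ],
)

```text
clock: 20.55
position: [0.5195, -0.0647, 0.1602]
ee_rot: [0.0, 3.14, -0.0]
force: [2.0, -0.3, 0.5]
width: 0.997
gripper_force: 0.0
```

Call:
send_rows(
  increments=[
    [9.18,[-0.8,4.8,0],[0,0,0]],
    [9.18,[-0.8,4.8,0],[0,0,0]],
    [9.18,[-0.8,4.8,0],[0,0,0]],
    [9.18,[-0.8,4.8,0],[0,0,0]],
    [9.18,[0,0,0],[0,0,0]],
  ],
)

```text
clock: 21.05
position: [0.5515, 0.1345, 0.1599]
ee_rot: [-0.016, 3.14, 0.007]
force: [-1.1, 0.6, 0.6]
width: 1.001
gripper_force: 0.0
```

Run:
```python
from h import *
im=arm.get_image('side');print(arm.observe()['position'])
cv2.imwrite('pics/side1.png',im[:,:,::-1])
```

```text
[0.55127835 0.13002587 0.15972494]
```

View pics/side1.png

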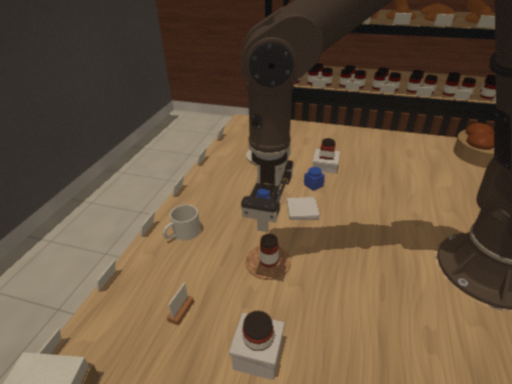

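The side view shows the square jar upright on the mid riser at (327,150), the short jar on the high riser at (258,330), and the tall jar on the mat at (269,250). The low riser at (303,208) is free. Next I'll grasp the tall jar.

Call:
send_rows(
  increments=[
    [9.18,[0,0.15,2],[0,0,0]],
    [9.18,[0,0,4],[0,0,0]],
    [9.18,[0,0,4],[0,0,0]],
    [9.18,[0,0,2],[0,0,0]],
    [9.18,[0,0,0.7],[0,0,0]],
  ],
)

```text
clock: 21.6
position: [0.55, 0.1251, 0.0305]
ee_rot: [-0.002, -3.138, 0.003]
force: [0.9, -0.2, 0.5]
width: 0.998
gripper_force: 0.0
```

Call:
send_rows(
  increments=[
    [4,[0,0,0],[0,0,0]],
    [4,[0,0,0],[0,0,0]],
    [4,[0,0,0],[0,0,0]],
    [4,[0,0,0],[0,0,0]],
    [4,[0,0,0],[0,0,0]],
  ],
)

```text
clock: 22.1
position: [0.5517, 0.1273, 0.033]
ee_rot: [-0.0, 3.14, 0.001]
force: [0.3, 2.7, 1.7]
width: 0.614
gripper_force: 1.2
```

Call:
send_rows(
  increments=[
    [4,[0,0,0],[0,0,0]],
    [4,[0,0,0],[0,0,0]],
    [4,[0,0,0],[0,0,0]],
    [4,[0,0,0],[0,0,0]],
    [4,[0,0,0],[0,0,0]],
  ],
)

```text
clock: 22.6
position: [0.5517, 0.1278, 0.0328]
ee_rot: [-0.001, 3.141, 0.001]
force: [-1.1, 2.8, 6.2]
width: 0.521
gripper_force: 25.0
```

Run:
```python
from h import *
im=arm.get_image('top');hsv=cv2.cvtColor(im,cv2.COLOR_RGB2HSV)
W=(hsv[...,1]<60)&(hsv[...,2]>130);s=np.zeros_like(W);sl=np.s_[210:262,265:318];s[sl]=W[sl]
c=max(blobs(s,50),key=cv2.contourArea);r=cv2.minAreaRect(c);print('low',r,ray('top',r[0],.02))
```

```text
low ((291.2046203613281, 235.65481567382812), (29.051984786987305, 28.99233055114746), 72.6459732055664) [ 0.5039844  -0.10286989  0.02      ]
```

Call:
send_rows(
  increments=[
    [4,[0,0,-0.5],[0,0,0]],
    [4,[0,0,-1.5],[0,0,0]],
    [4,[0,0,-2],[0,0,0]],
    [4,[0.2,-1.1,-1],[0,0,0]],
    [4,[0.6,-3,0],[0,0,0]],
  ],
)

```text
clock: 23.15
position: [0.5443, 0.088, 0.0836]
ee_rot: [-0.007, 3.139, 0.003]
force: [1.1, -0.1, -2.1]
width: 0.52
gripper_force: 25.0
```

Call:
send_rows(
  increments=[
    [4,[0.9,-4.5,0],[0,0,0]],
    [4,[0.9,-4.5,0],[0,0,0]],
    [4,[0.9,-4.5,0],[0,0,0]],
    [4,[0.7,-3.3,0],[0,0,0]],
    [4,[0.5,-2,0],[0,0,0]],
  ],
)

```text
clock: 23.65
position: [0.5022, -0.1066, 0.0821]
ee_rot: [-0.007, -3.14, 0.002]
force: [-0.6, -0.3, -1.8]
width: 0.519
gripper_force: 25.0
```

Call:
send_rows(
  increments=[
    [4,[0,0,0.5],[0,0,0]],
    [4,[0,0,1],[0,0,0]],
    [4,[0,0,1],[0,0,0]],
    [4,[0,0,0.4],[0,0,0]],
    [4,[0,0,0],[0,0,0]],
  ],
)

```text
clock: 24.15
position: [0.5037, -0.101, 0.0521]
ee_rot: [0.003, -3.14, -0.001]
force: [0.4, 0.1, -2.6]
width: 0.517
gripper_force: 25.0
```

Call:
send_rows(
  increments=[
    [4,[0,-0.2,0.3],[0,0,0]],
    [4,[0,0,0.2],[0,0,0]],
    [4,[0,0,0.15],[0,0,0]],
    [4,[0,0,0.1],[0,0,0]],
    [4,[0,0,0],[0,0,0]],
  ],
)

```text
clock: 24.65
position: [0.5043, -0.1039, 0.0457]
ee_rot: [-0.0, 3.142, 0.0]
force: [0.8, 0.2, -3.6]
width: 0.515
gripper_force: 25.0
```

Call:
send_rows(
  increments=[
    [4,[0,0,0.1],[0,0,0]],
    [4,[0,0,0.05],[0,0,0]],
    [4,[0,0,0],[0,0,0]],
  ],
)

```text
clock: 24.95
position: [0.5045, -0.104, 0.0448]
ee_rot: [-0.0, 3.141, 0.0]
force: [-2.1, 0.0, 5.3]
width: 0.518
gripper_force: 25.0
```

Contact, so I'll release, rise and back away toward the base for a clear view.

Call:
send_rows(
  increments=[
    [9.18,[0,0,0],[0,0,0]],
    [9.18,[0,0,0],[0,0,0]],
    [9.18,[0,0,0],[0,0,0]],
    [9.18,[0,0,0],[0,0,0]],
    [9.18,[0,0,0],[0,0,0]],
  ],
)

```text
clock: 25.45
position: [0.5044, -0.104, 0.0442]
ee_rot: [-0.0, 3.142, 0.0]
force: [0.4, -0.0, 0.2]
width: 0.903
gripper_force: 0.0
```

Call:
send_rows(
  increments=[
    [9.18,[0,0,-1],[0,0,0]],
    [9.18,[0,0,-3],[0,0,0]],
    [9.18,[0,0,-4],[0,0,0]],
    [9.18,[0,0,-4],[0,0,0]],
    [9.18,[0,0,-2],[0,0,0]],
  ],
)

```text
clock: 25.95
position: [0.5056, -0.1043, 0.1883]
ee_rot: [0.0, 3.137, -0.001]
force: [0.6, 0.3, 0.1]
width: 0.999
gripper_force: 0.0
```

Call:
send_rows(
  increments=[
    [9.18,[2,2,0],[0,0,0]],
    [9.18,[2,4,0],[0,0,0]],
    [9.18,[2,4,0],[0,0,0]],
    [9.18,[2,4,0],[0,0,0]],
    [9.18,[1,2,0],[0,0,0]],
  ],
)

```text
clock: 26.45
position: [0.4124, 0.0589, 0.185]
ee_rot: [-0.005, 3.141, 0.001]
force: [-0.3, -0.1, 0.1]
width: 1.001
gripper_force: 0.0
```

Run:
```python
from h import *
im=arm.get_image('top');hsv=cv2.cvtColor(im,cv2.COLOR_RGB2HSV);D=hsv[...,2]<60
for n,(u,v),z in (('tall',(291,236),.1),('sq',(388,246),.109),('short',(119,236),.118)):
    s=np.zeros_like(D);sl=np.s_[v-18:v+18,u-18:u+18];s[sl]=D[sl]
    for b in blobs(s,60):
        e=cv2.fitEllipse(b);print(n,cv2.boundingRect(b),ray('top',e[0],z).round(4))
print(arm.observe()['position'],arm.observe()['force'])
a=im[90:290,90:440];b=arm.get_image('side')[110:390,150:400]
cv2.imwrite('pics/end.png',np.hstack([cv2.resize(a,(490,280)),b])[:,:,::-1])
```

```text
tall (285, 230, 16, 15) [ 0.5041 -0.1021  0.1   ]
sq (383, 242, 17, 16) [ 0.4682 -0.3764  0.109 ]
short (109, 227, 22, 19) [0.5077 0.3807 0.118 ]
[0.41154208 0.06100977 0.18492195] [-2.85497554  2.76060232 -0.82606691]Traceback (most recent call last):
  File "<stdin>", line 9, in <module>
    return _nx.concatenate(arrs, 1, dtype=dtype, casting=casting)
           ~~~~~~~~~~~~~~~^^^^^^^^^^^^^^^^^^^^^^^^^^^^^^^^^^^^^^^
ValueError: all the input array dimensions except for the concatenation axis must match exactly, but along dimension 0, the array at index 0 has size 280 and the array at index 1 has size 274
```

Call:
send_rows(
  increments=[
    [9.18,[0,0,0],[0,0,0]],
    [9.18,[0,0,0],[0,0,0]],
    [9.18,[0,0,0],[0,0,0]],
    [9.18,[0,0,0],[0,0,0]],
  ],
)

```text
clock: 26.95
position: [0.4146, 0.0552, 0.1842]
ee_rot: [-0.002, -3.142, 0.0]
force: [0.1, 0.5, -0.5]
width: 0.999
gripper_force: 0.0
```

```bash
python3 -c "
from h import *
cv2.imwrite('pics/end.png',arm.get_image('side')[:,:,::-1])"
```

```text
(no output)
```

View pics/end.png

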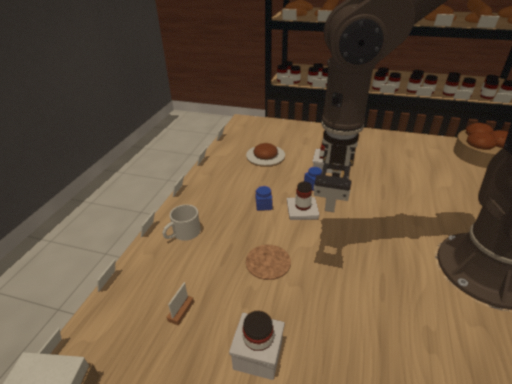

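The tall jar stands upright on the low riser at (304,197) and the short jar on the high riser at (258,330). The cup, card stand and plate haven't moved. The arm covers the square jar here, but the top view already put it on the mid riser. Handing in.

```bash
python3 -c "
from cell import arm
print(arm.sign_off())"
```

```text
the job is handed in; nothing more can be done
None
```

All three jars are on their assigned risers, each within about 6 mm of centre by the last top-view measurement; the cup, card stand and bun plate look unmoved, and I handed the job in at about 27 s (no verdict was returned).

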